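# Isolate the fused switch and draw its fuse carrier

## Robot

A 6-joint arm with a two-finger parallel gripper is mounted at the origin on a cart in front of the work surface, level with it; the furniture and walls round the work are solid. World frame = base frame: x ahead of the robot, y to its left, z up, the work surface at z = 0. Lengths are in m, angles in rad, forces in N, time in s.
With the tool pointing down it reaches from about 0.275 to 0.875 m from the base axis. Payload 12.5 kg.
Tool frame: the origin (TCP) lies where the fingers leave the gripper's body, on its centre line; the fingertips stand 73 mm ahead of it and the grasp point (between the pads) lies 54 mm ahead of it; z points along the fingers, y is the line along which they close (so a half turn about z gives the same grasp; the last joint's range is limited). The gripper opens to 85 mm and grips with 20 to 120 N. Pads are 22 mm wide; open, the fingers measure 114 mm over their backs; the gripper's body (76 mm by 85 mm) begins 54 mm behind the grasp point. The pads swing forward as they close: fully open they stand 13 mm farther back than shut.
Start: joints at [-1.261, 0.351, 1.652, -0, 1.139, -0.085], TCP at [0.212, -0.508, 0.304] pointing down, gripper open.
Joint ranges: [-2.75, 2.75], [-0.79, 2.1], [0.01, 2.65], [-1.57, 4.71], [0.07, 3.14], [-2.87, 2.87]. Speed limits (rad/s): [2.22, 2.22, 2.79, 3.14, 3.14, 3.14].

## Interface

Orientations are given as a unit quaternion [w, x, y, z].
In Python, from workcell import ctrl, effector, kin, status, viewer, order, spotter gives the robot as it stands. Calls block until the motion is done:
- ctrl.move_pose(position, orientation): joint-space move of the TCP to a pose.
- ctrl.move_l(position, rate=0.15, orientation=None, contact_N=None): straight line of the TCP; orientation=None keeps the orientation; rate is the mean speed in m/s. With contact_N (N) it stops when the force on the tool has changed by that much, and returns True; else False.
- ctrl.movej(angles): joint-space move.
- effector.move_gripper(opening, force=None): finger opening in m; force is the grip in N (None keeps the last); returns when the fingers have stopped.
- ctrl.sleep(seconds).
- kin.ik(position, orientation): joint angles nearest the present ones, or None.
- status.observe(): the state.
- viewer.camera(name): name is "scene" or "top" or "wrist"; returns the picture (384x512x3 uint8, red, green, blue); there is no depth.
- viewer.get_calibration(name): a dict with "intrinsics" (3x3 intrinsics, pixels), "R" (3x3) and "t" (3): a world point X has camera coordinates R X + t. Camera axes: x right, y down, z forward; pixel columns grow to the right and rows downward; lengths in m; the calibration is good to about 2 mm. A picture is of the moment at which its call begins: read the wrist's pose just before it. get_calibration takes no time and is no camera call; for the wrist camera it gives the pose at the moment of the call.
A pose or a line that the arm cannot do raises ctrl.Unreachable and nothing moves.
- order.hand_in(): hands the job in; it is judged then, once.
Trained networks look in the newest picture that a camera, given by its name, has taken for a name from the list of things; names that differ only in an ending like _2 or _b are one class to them, and where a whole thing is asked for, a point or a joint stands for the part that bears it (a point fixed in the world has none). Each returns a list of dicts, best first, with "confidence" (0 to 1); they miss things now and then, are a little off and sometimes report something else, mostly with a low value. They report only what shows in the picture. A call takes as long as a camera call. They do not tell look-alikes from the thing itself.
- spotter.boxes_of(camera, thing): "xyz" ([x, y, z] in m, in world coordinates, good to about 4 mm: the middle of the surface that is visible of it).
The state is a dict: "clock": time; "q": joint angles; "joint_vel": joint speeds; "tau": joint torques, N m; "tool_pos": TCP position; "tool_rot": TCP orientation; "wrist_force": force on the tool from outside, world axes, zero at the start; "wrist_torque": the same for the moment, N m; "width": finger opening in m; "finger_force": force on a finger pad.
Only numpy, scipy, OpenCV 4.12 (cv2) and the standard library are available. Lean on these libraries where they do the work, as an engineer would, in place of code of your own. Each camera call takes 0.05 s, during which the arm holds its last target. There are 200 camera calls.

## Task

On the bench stands a grey fused switch. First turn its black rotary handle anticlockwise (seen from above) all the way from ON to OFF; then pinch the two opposed side catches of the fuse carrier together, draw the carrier straight up out of its way and finish while still holding it by its pinched catches, upright and still, about 10 cm or more above its seat. Leave the flat blanking plug in the other way, the handle at OFF, and everything else on the bench undisturbed.

Things in the scene. Friction and masses are not known exactly. Their poses are not given: they have to be found in the camera images.
- unit: Fused switch: grey box fixed to the bench, 124 (x) x 270 (y) x 60 (z) mm, any yaw within 0.5 rad; origin at the centre of its underside, z up. In the middle of its top stands the rotary handle; two fuse ways (openings 56 x 48 mm in the 5 mm top plate) lie at y = +85 and -85 mm. One holds the fuse carrier, the other a flat blanking plug; which is which varies.
- handle (a joint): Handle angle: 0 = ON, 1.047 rad (60 degrees, stop) = OFF, growing anticlockwise from above; about 0.15 N m; sprung to the nearer end from the middle. A steel tongue on its shaft, 20 x 126 mm, 6 to 10 mm above the top plate, lies in line with the bar: at ON its ends lock carrier and plug in, at OFF they are clear.
- handle_grip (a point): Grip point on the handle's vertical axis, 32 mm above the top plate (92 mm above the bench). The handle is an upright black bar 14 mm thick (its own x), 60 mm long (its own y), from 16 to 46 mm above the top plate; this frame turns with it. At ON the bar lies along the box's y axis.
- carrier: Loose black fuse carrier, 0.12 to 0.2 kg, with a grey catch at its own -x and +x side. Origin: centre of its way at top-plate level when seated; axes then parallel to the box's. Core 26 x 28 mm, 39 mm above the plate; flange 53 x 60 mm, 4 mm thick, on the plate; reaches 43 mm below it, so it needs some 50 mm of lift to come clear.
- carrier_grip (a point): Point midway between the catches on the carrier's axis, 26 mm above the top plate when seated; pinch here along the carrier's x axis. The catches are upright blades 24 mm wide (y), up to 36 mm above the plate, outer faces at x = -26 and +26 mm (52 mm across, 40 mm when pinched home); lugs at their feet hook 3 mm under the top plate until pinched.
- blank: Loose flat grey blanking plug, 53 x 60 mm flange 4 mm thick, lying in the way that has no carrier; origin at the centre of that way at the level of the top plate. It stays.
- catch_near (a joint): Travel of the carrier's catch at its own -x side: 0 = sprung out (hooked), 0.006 m = fully pinched (stop). Spring 3 N at rest, 9 N fully pinched.
- catch_far (a joint): The same for the catch at the carrier's own +x side.
- spanner: Open-ended spanner lying on the bench, a bystander.
- screwdriver: Screwdriver lying on the bench, a bystander.
- marker: Marker pen lying in front of the switch, a bystander.
- pen: Pen lying on the bench, a bystander.
- timer: Small timer behind the switch, a bystander.
- tape_roll: Roll of tape behind the switch, a bystander.
- meter: Hand-held meter at the left, a bystander.
- log_book: Spiral notebook lying at the left, a bystander.
- stopper_4: Small pale stopper near the right-hand cabinet, a bystander.
Mind the look-alikes: they are no part of the job. Of the things like the carrier, leave any that is purple; of the rest the smaller one is meant.

How it is judged:
By the outcome, as a careful person would: the job done as asked, in the order asked, and still so for the second after the job is handed in, while the arm keeps its last pose, push and grip.
It also fails if it takes over 42 s, if anything falls off the work surface, if the arm or the gripper's body presses on something with over 40 N, if the wrist force passes 120 N, or if a joint passes its speed limit or range.

## Working session

There is one attempt and no reset: what is moved stays moved. The work goes in short steps, each a Python script; the robot and the scene stay as the last script left them, time stands still between calls to the robot, and variables do not carry over. Pictures are saved under pics/ and viewed, at most 10 in all, crops included, and the job is handed in when it is done.

```bash
mkdir -p pics; python3 - <<'E'
from workcell import *
import cv2, numpy as np
for c in ("top","scene"):
    im=viewer.camera(c); cv2.imwrite(f"pics/{c}0.png",cv2.cvtColor(im,cv2.COLOR_RGB2BGR))
    for n in ("unit","handle","carrier","blank","catch_near","handle_grip"):
        for d in spotter.boxes_of(c,n)[:4]: print(c,n,np.round(d["xyz"],3),round(d["confidence"],2))
k=viewer.get_calibration("top"); print(k)
s=status.observe(); print(s["clock"],s["tool_rot"],s["wrist_force"])
E
```

```text
top unit [ 0.56  -0.035  0.059] 0.82
top handle [ 0.559 -0.035  0.07 ] 0.85
top carrier [ 0.556 -0.299  0.066] 0.83
top carrier [ 0.383 -0.015  0.05 ] 0.79
top carrier [ 0.568 -0.118  0.071] 0.6
top blank [0.553 0.049 0.065] 0.67
top handle_grip [ 0.557 -0.033  0.072] 0.73
scene unit [0.566 0.088 0.06 ] 0.56
scene carrier [ 0.531 -0.278  0.067] 0.57
scene blank [0.551 0.069 0.063] 0.53
scene catch_near [ 0.329 -0.205  0.005] 0.22
{'intrinsics': array([[470.11670905,   0.        , 260.680698  ],
       [  0.        , 470.11670905, 190.95540368],
       [  0.        ,   0.        ,   1.        ]]), 'R': array([[-0.00509673, -0.99995048, -0.00854771],
       [-0.99823278,  0.00559369, -0.05916098],
       [ 0.05920586,  0.00823107, -0.99821186]]), 't': array([0.08348968, 0.55430877, 1.47424324])}
0.7 [-1.22225809e-05  9.80584276e-01  1.96098133e-01 -6.80734115e-07] [ 0.15908995 -0.40965306 -0.29608953]
```

View pics/top0.png

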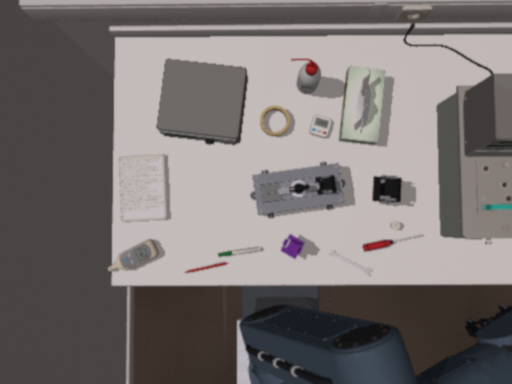

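View pics/scene0.png

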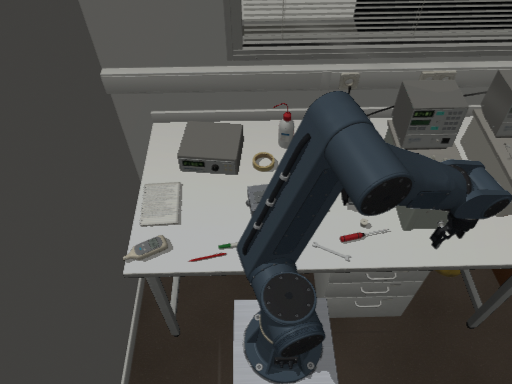

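The top view shows the unit at about (299,189), with a carrier seated at its right-hand end (326,185). There is a bigger black look-alike at (387,189) and a purple one at (292,246), both to be left alone. Next is a closer look with the wrist camera.

```bash
cat > h.py <<'E'
from workcell import *
import cv2, numpy as np
from scipy.spatial.transform import Rotation as Ro
def quat(th):  # tool down, closing axis (tool y) at world angle th (mod pi via caller)
    a=(th+np.pi/2)/2
    return np.array([0,np.cos(a),np.sin(a),0])
def snap(c,name,proj=None):
    k=viewer.get_calibration(c); im=viewer.camera(c)
    cv2.imwrite(f"pics/{name}.png",cv2.cvtColor(im,cv2.COLOR_RGB2BGR)); return k
def ray(k,uv,z):
    d=k["R"].T@np.linalg.inv(k["intrinsics"])@np.array([*uv,1.]); c=-k["R"].T@k["t"]
    return c+d*(z-c[2])/d[2]
def rep():
    s=status.observe(); print("t",round(s["clock"],2),"pos",np.round(s["tool_pos"],4),"F",np.round(s["wrist_force"],1),"M",np.round(s["wrist_torque"],2),"w",round(s["width"],4),"ff",s["finger_force"]); return s
E
python3 - <<'E'
from h import *
for th in (0.12,0.12+np.pi,0.12-np.pi):
    for d in (0,1.047): print(th,d,np.round(kin.ik([.56,-.035,.15],quat(th+d)),2))
q=quat(0.12)
ctrl.move_pose([.50,-.035,.36],q); rep()
k=snap("wrist","w0"); np.savez("w0.npz",**k); print("cam",-k["R"].T@k["t"],k["R"])
for n in ("unit","handle","carrier","blank","catch_near","carrier_grip"):
    for d in spotter.boxes_of("wrist",n)[:3]: print(n,np.round(d["xyz"],3),round(d["confidence"],2))
E
```

```text
0.12 0 [-0.15  0.57  1.74 -0.    0.83 -0.27]
0.12 1.047 [-0.15  0.57  1.74 -0.    0.83 -1.31]Traceback (most recent call last):
  File "<stdin>", line 3, in <module>
    return _wrapfunc(a, 'round', decimals=decimals, out=out)
    return _wrapit(obj, method, *args, **kwds)
    result = getattr(arr, method)(*args, **kwds)
TypeError: unsupported operand type(s) for *: 'NoneType' and 'float'
```

```bash
python3 - <<'E'
from h import *
q=quat(0.12)
ctrl.move_pose([.50,-.035,.36],q); rep()
k=snap("wrist","w0"); np.savez("w0.npz",**k); print("cam",-k["R"].T@k["t"],k["R"])
for n in ("unit","handle","carrier","blank","catch_near","carrier_grip"):
    for d in spotter.boxes_of("wrist",n)[:3]: print(n,np.round(d["xyz"],3),round(d["confidence"],2))
E
```

```text
t 2.71 pos [ 0.5    -0.0357  0.3599] F [-0.1 -1.1  0.6] M [ 0.03  0.02 -0.06] w 0.0854 ff 0.0
cam [0.49124796 0.03779259 0.43071217] [[ 0.99306297  0.1175795  -0.00100295]
 [ 0.11289694 -0.95106105  0.28764067]
 [ 0.03286677 -0.28575853 -0.95773788]]
unit [ 0.557 -0.014  0.06 ] 0.6
unit [ 0.561 -0.029  0.077] 0.23
handle [ 0.557 -0.025  0.074] 0.79
carrier [ 0.391 -0.01   0.052] 0.94
carrier [ 0.569 -0.108  0.087] 0.74
carrier [ 0.551 -0.269  0.068] 0.69
blank [0.548 0.054 0.061] 0.97
blank [ 0.596 -0.108  0.087] 0.63
catch_near [ 0.544 -0.115  0.083] 0.53
catch_near [0.395 0.007 0.059] 0.5
carrier_grip [ 0.39  -0.01   0.055] 0.92
carrier_grip [ 0.55  -0.276  0.065] 0.91
carrier_grip [ 0.569 -0.106  0.088] 0.65
```

View pics/w0.png

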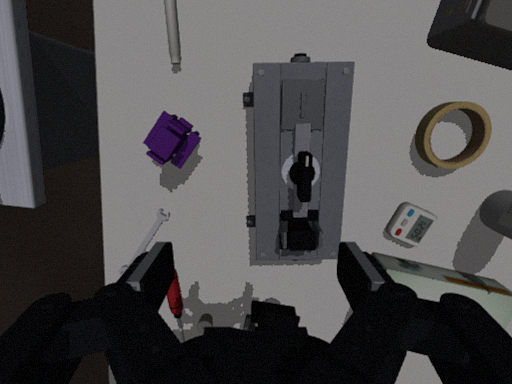

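The wrist view shows the unit with top-plate corners near (253,63), (354,62), (343,264) and (249,265). The blank is at the +y end (303,103), the handle at (303,175) and the carrier at (299,233). I'll rectify the picture onto the top plane to get the pose precisely.

```bash
python3 - <<'E'
from h import *
k=dict(np.load("w0.npz")); im=cv2.imread("pics/w0.png")
P=np.array([[252.5,62.5],[354,61.5],[345,264.5],[248.5,265.5]])
W=np.array([ray(k,p,.06) for p in P])[:,:2]; print(np.round(W,4))
print("sides",[round(np.linalg.norm(W[i]-W[(i+1)%4]),4) for i in range(4)],"c",W.mean(0))
# rectify: x right, y up, 0.5mm/px, window x .44-.68, y -.20-.12
def rect(z):
    src=[];dst=[]
    for x,y in((.46,.14),(.66,.14),(.66,-.2),(.46,-.2)):
        p=k["intrinsics"]@(k["R"]@[x,y,z]+k["t"]); src.append(p[:2]/p[2]); dst.append(((x-.46)*1700,(.14-y)*1700))
    return cv2.warpPerspective(im,cv2.getPerspectiveTransform(np.float32(src),np.float32(dst)),(340,578),flags=cv2.INTER_CUBIC)
cv2.imwrite("pics/rect.png",np.hstack([rect(.06),rect(.106)]))
E
```

```text
[[ 0.4811  0.0926]
 [ 0.6035  0.1082]
 [ 0.651  -0.1668]
 [ 0.5073 -0.1856]]
sides [np.float64(0.1233), np.float64(0.2791), np.float64(0.145), np.float64(0.2794)] c [ 0.56071708 -0.03792501]
```

View pics/rect.png

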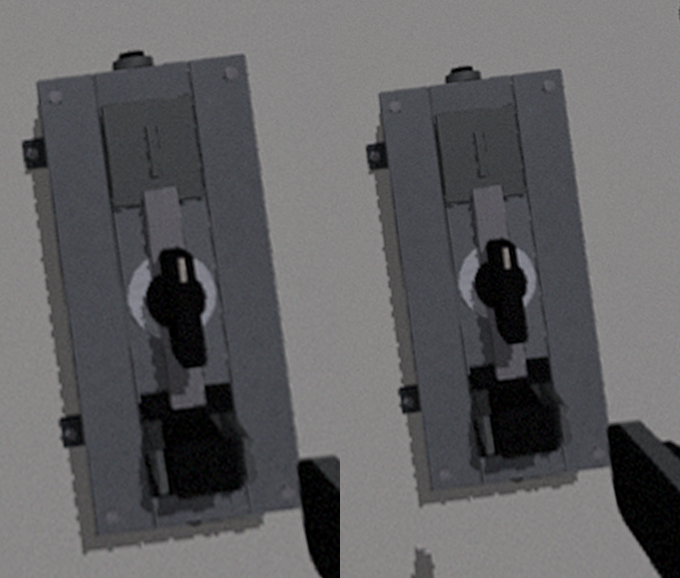

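The rectified view gives a 123 x 269 mm top plate, which matches the stated size. Its centre is about (0.5595, -0.033) with yaw 0.127, and the blank and disc positions agree. Now I'll turn the handle.

```bash
cat >> h.py <<'E'
C=np.array([.5595,-.033]); YAW=.127
E
python3 - <<'E'
from h import *
ctrl.move_pose([*C,.24],quat(YAW)); effector.move_gripper(.05,30)
print(ctrl.move_l([*C,.148],rate=.12,contact_N=12)); rep()
effector.move_gripper(0.0,30); s=rep()
if .01<s["width"]<.02:
    for d in (15,30,45,55,60,62):
        ctrl.move_pose([*C,.148],quat(YAW+np.radians(d))); print(d,end=" "); rep()
E
```

```text
False
t 5.02 pos [ 0.5599 -0.033   0.1486] F [ 0.9  0.4 -0.1] M [-0.03 -0.03  0.03] w 0.05 ff 0.0
t 5.42 pos [ 0.5604 -0.033   0.149 ] F [3.5 1.9 6.8] M [ 0.17 -0.31  0.25] w 0.0135 ff 34.771224647556664
15 t 5.78 pos [ 0.5603 -0.0331  0.149 ] F [1.9 0.4 7.9] M [ 0.1  -0.05 -0.07] w 0.0134 ff 34.886986665660515
30 t 6.14 pos [ 0.5601 -0.0332  0.149 ] F [0.4 0.3 8.6] M [-0.1   0.07  0.04] w 0.0135 ff 35.042668303940445
45 t 6.5 pos [ 0.56   -0.0333  0.149 ] F [-0.7 -1.3  8.4] M [-0.32  0.18  0.06] w 0.0135 ff 35.19199389964342
55 t 6.79 pos [ 0.56   -0.0334  0.149 ] F [-0.7 -2.9  9.7] M [-0.4   0.2   0.16] w 0.0132 ff 35.27304318733513
60 t 7.04 pos [ 0.5599 -0.0335  0.149 ] F [-0.6 -3.5  9.3] M [-0.47  0.25  0.16] w 0.0135 ff 35.34787436015904
62 t 7.29 pos [ 0.5599 -0.0335  0.149 ] F [-1.7 -2.9  9.3] M [-0.57  0.2  -0.99] w 0.0135 ff 40.17033419373206
```

```bash
python3 - <<'E'
from h import *
effector.move_gripper(.04,30); ctrl.move_l([*C,.24],rate=.15)
ctrl.move_pose([.565,-.16,.36],quat(YAW)); effector.move_gripper(.085); rep()
k=snap("wrist","w1"); np.savez("w1.npz",**k)
for n in ("handle","carrier","blank"):
    for d in spotter.boxes_of("wrist",n)[:3]: print(n,np.round(d["xyz"],3),round(d["confidence"],2))
im=cv2.imread("pics/w1.png")
def rect(z):
    src=[];dst=[]
    for x,y in((.46,.14),(.66,.14),(.66,-.2),(.46,-.2)):
        p=k["intrinsics"]@(k["R"]@[x,y,z]+k["t"]); src.append(p[:2]/p[2]); dst.append(((x-.46)*1700,(.14-y)*1700))
    return cv2.warpPerspective(im,cv2.getPerspectiveTransform(np.float32(src),np.float32(dst)),(340,578),flags=cv2.INTER_CUBIC)
r=np.hstack([rect(.06),rect(.096)])
cv2.imwrite("pics/rect1.png",np.clip(r*1.6,0,255).astype(np.uint8))
E
```

```text
t 9.79 pos [ 0.565  -0.1599  0.3599] F [0.5 0.3 0.1] M [-0.05 -0.   -0.04] w 0.0852 ff 0.0
handle [ 0.558 -0.032  0.072] 0.69
carrier [ 0.575 -0.114  0.065] 0.97
carrier [0.425 0.018 0.034] 0.83
carrier [ 0.648 -0.297  0.069] 0.56
blank [0.553 0.027 0.058] 0.89
```

View pics/rect1.png

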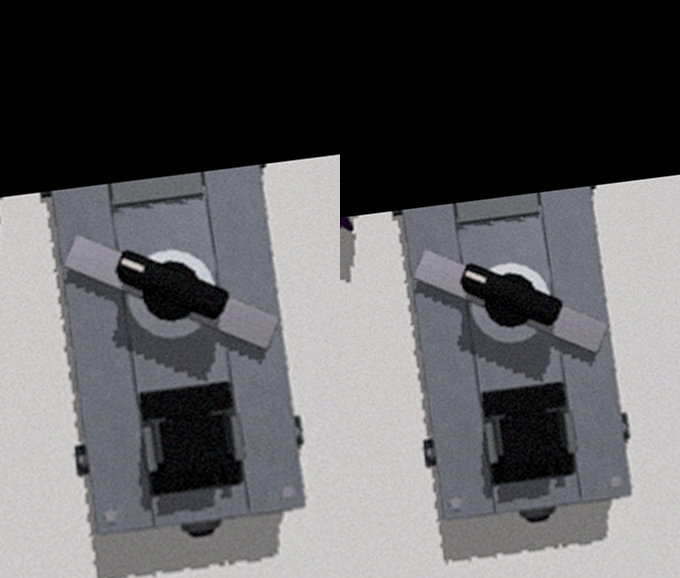

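The handle and tongue now lie about 59–60° round, at OFF and clear of the carrier. The carrier centre measures about (0.572, -0.117), against (0.571, -0.117) predicted. I'll pinch it and lift.

```bash
python3 - <<'E'
from h import *
P=np.array([.5712,-.1172]); q=quat(YAW)
ctrl.move_pose([*P,.23],q)
print(ctrl.move_l([*P,.1405],rate=.1,contact_N=10)); rep()
effector.move_gripper(.0,45); s=rep()
if .036<s["width"]<.0435:
    print("stop",ctrl.move_l([*P,.152],rate=.04,contact_N=20)); s=rep()
    if s["wrist_force"][2]>-15:
        print("stop",ctrl.move_l([*P,.265],rate=.08,contact_N=20)); rep()
        snap("wrist","w2"); snap("scene","s2")
E
```

```text
False
t 11.64 pos [ 0.5715 -0.1173  0.1412] F [0.4 0.2 0.5] M [ 0.    0.   -0.02] w 0.0848 ff 0.0
t 12.17 pos [ 0.5716 -0.1173  0.142 ] F [-4.3  0.9 13.9] M [0.16 0.72 0.15] w 0.0382 ff 45.089542865753174
stop False
t 12.61 pos [ 0.5712 -0.1172  0.152 ] F [ 0.2  0.  -2.8] M [-0.04 -0.   -0.03] w 0.0377 ff 45.602425932884216
stop False
t 14.18 pos [ 0.5711 -0.1172  0.2645] F [-0.9  0.4 -1.8] M [ 0.08 -0.04  0.01] w 0.038 ff 45.604124665260315
```

```bash
python3 - <<'E'
from h import *
ctrl.sleep(.5); rep(); k=snap("top","t2"); snap("wrist","w3")
a=cv2.imread("pics/w3.png"); b=cv2.imread("pics/t2.png")[130:290,220:430]
b=cv2.resize(b,(504,384),interpolation=cv2.INTER_CUBIC); cv2.imwrite("pics/m.png",cv2.resize(np.hstack([a,b]),(800,302)))
E
```

```text
t 14.78 pos [ 0.5712 -0.1172  0.265 ] F [-0.   0.1 -2. ] M [ 0.    0.   -0.01] w 0.0379 ff 45.60462713241577
```

View pics/m.png

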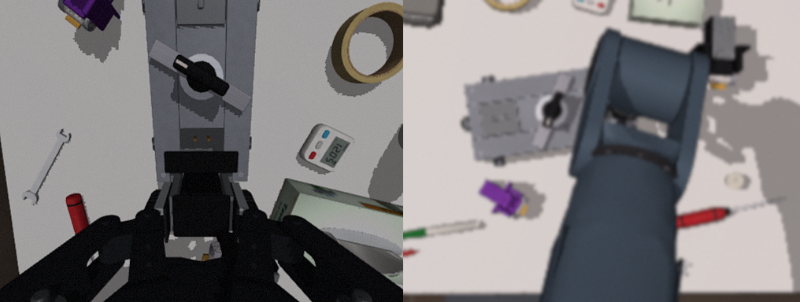

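The wrist view shows the carrier upright between the pads at (200,200) and the emptied way below it at (205,135). The handle is still at OFF (200,75), and the top view shows the blank in place.

```bash
python3 -c "
from h import *
print(order.hand_in())"
```

```text
the job is handed in; nothing more can be done
None
```

The job is handed in: the handle is at OFF, the carrier is held upright and still by its pinched catches about 12 cm above its seat, and the blanking plug is still in its way; nothing else looked disturbed in the last pictures.

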